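# Set the bench magnifier over the red culture dish

## Robot

A 7-joint arm with a two-finger parallel gripper is mounted at the origin on a cart in front of the work surface, level with it; the furniture and walls round the work are solid. World frame = base frame: x ahead of the robot, y to its left, z up, the work surface at z = 0. Lengths are in m, angles in degrees, forces in N, time in s.
With the tool pointing down it reaches from about 0.425 to 0.875 m from the base axis. Payload 4.7 kg.
Tool frame: the origin (TCP) lies between the finger pads; the fingertips stand 17 mm ahead of it and the grasp point (between the pads) lies 2 mm behind it; z points along the fingers, y is the line along which they close (so a half turn about z gives the same grasp; the last joint's range is limited). The gripper opens to 87 mm and grips with 3 to 60 N. Pads are 19 mm wide; open, the fingers measure 117 mm over their backs; the gripper's body (75 mm by 190 mm) begins 51 mm behind the grasp point.
Start: joints at [-71.786, 18.392, -4.016, 83.108, 1.295, 78.541, -3.26], TCP at [0.194, 0.62, 0.24] pointing down, gripper open.
Joint ranges: [-163.93, 163.93], [-17.29, 119.83], [-79.2, 71.16], [3.27, 140.29], [-89.18, 269.18], [5.43, 117.66], [-154.24, 154.24]. Speed limits (degrees/s): [147.25, 147.25, 180, 180, 180, 180, 180].

## Interface

Orientations are given as [roll, pitch, yaw] about the fixed x, y, z axes, in that order (R = Rz(yaw) Ry(pitch) Rx(roll)).
In Python, from cell import env, cams gives the robot as it stands.
- The arm moves only by the shell command python3 -m pendant 'ROWS' [FORCE]. ROWS is JSON, a list of rows, each an object of numbers: "tx", "ty", "tz": the shift along the tool's x, y, z each as a share of 0.05 m, from -1 to 1; "spin": the turn about the tool's z as a share of 4 degrees, from -1 to 1; "claw": the closure, from 0 (fully open) to 1 (shut). A call has 1 to 10 rows; each row shifts and turns the commanded pose from where the row before left it, along the tool's axes as they then stand; what a row does not reach is not made up. A row lasts 1/8 s, in which the tool goes at most 62.5 mm and 10.7 degrees, less where a joint would pass 70% of its speed; a pose out of reach is approached as far as the arm can. A call with a number of a shift or a turn outside -1 to 1 is refused whole. A call with a gripper value outside its range is refused whole. The fingers move at their own pace and stop on an object; FORCE is the grip in N (left out, the last holds). Time passes only in rows, so rows that do not move let the fingers close. It gives the time, the measured TCP pose, the force, the opening and the grip force at its end, in the units of the state.
- env.get_obs(): the state, without advancing time (a new reading comes with each control period).
- cams.read_camera(name): name is "scene" or "top" or "wrist"; returns the picture (420x560x3 uint8, red, green, blue); there is no depth.
- cams.camera_info(name): a dict with "fx", "fy", "cx", "cy" (pixels), "rvec" (rotation vector, rad) and "tvec" (3), from world to camera coordinates, as OpenCV has them. Camera axes: x right, y down, z forward; pixel columns grow to the right and rows downward; lengths in m; the calibration is good to about 2 mm. A picture is of the moment at which its call begins: read the wrist's pose just before it. camera_info takes no time and is no camera call; for the wrist camera it gives the pose at the moment of the call.
- env.sign_off(): hands the job in; it is judged then, once.
The state is a dict: "time_s": time; "qpos": joint angles; "joint_velocities": joint speeds; "effort": joint torques, N m; "tool_pos": TCP position; "tool_rot": TCP orientation; "force": force on the tool from outside, world axes, zero at the start; "wrist_torque": the same for the moment, N m; "grip_width": finger opening in m; "grasp_force": force on a finger pad.
Only numpy, scipy, OpenCV 4.12 (cv2) and the standard library are available. Lean on these libraries where they do the work, as an engineer would, in place of code of your own. Each camera call takes 0.05 s, during which the arm holds its last target. There are 200 camera calls.

## Task

Swing the bench magnifier's arm round until its lens stands centred above the petri dish with the red culture, and tip the raised lens down until it lies level. Then let go of it, and do not shift the red dish.

Things in the scene. Friction and masses are not known exactly. Their poses are not given: they have to be found in the camera images.
- magnifier: Fixed magnifier: white base plate 255 x 262 x 14 mm bearing three dishes (red, tan, small yellow; order varies), and a post. Origin: on the bench, on the post's axis = vertical swivel axis; -x points over the base, toward the robot. A level arm, 140 mm above the bench, swivels on the post; its end, 110 mm from the axis, carries the lens's tilt hinge. Dish centres lie 158 mm from the axis.
- knob (a point): Centre of the yellow ball knob, 24 mm across, on a thin stem at the lens's free end, 110 mm from the tilt hinge on the line through the lens centre (level: 220 mm from the swivel axis, 140 mm above the bench). Moved sideways it swivels the arm, moved down and outward it tips the lens toward level; 1 to 2 N moves either joint, and friction keeps both where they are left.
- lens_center (a point): Centre of the clear round lens in its black ring (77 mm outside diameter), 48 mm from the tilt hinge; when level, 158 mm from the swivel axis.
- red_dish_center (a point): Centre (half-way up) of the loose round petri dish with red culture, 60 mm in diameter, 15 mm high, standing on the base plate (its underside 14 mm above the bench).
- lens_tilt (a joint): Tilt of the lens about the hinge at the arm's end, rad: 0 = level, positive = free end with the knob raised. Stops at -0.6 and 1.2, so level is not at a stop.
There are look-alikes about, which are no part of the job. Leave any purple or turquoise look-alike of the part that bears red_dish_center alone.

How it is judged:
By the outcome, as a careful person would: the job done as asked, in the order asked, and still so for the second after the job is handed in, with the robot touching nothing.
It also fails if it takes over 35 s, if anything falls off the work surface, if the arm or the gripper's body presses on something with over 40 N, if the wrist force passes 120 N, or if a joint passes its speed limit or range.

## Working session

There is one attempt and no reset: what is moved stays moved. The work goes in short steps, Python scripts to look and compute and a shell command to move; the robot and the scene stay as the last step left them, time stands still between calls to the robot, and variables do not carry over. Pictures are saved under pics/ and viewed, at most 10 in all, crops included, and the job is handed in when it is done.

```bash
mkdir -p pics; python3 - <<'E'
from cell import env,cams
import cv2,numpy as np
a=cams.read_camera("scene");b=cams.read_camera("top")
for n,i in (("scene",a),("top",b)): cv2.imwrite(f"pics/{n}0.png",cv2.cvtColor(i,cv2.COLOR_RGB2BGR))
for n in("scene","top"):
  c=cams.camera_info(n);R=cv2.Rodrigues(np.array(c["rvec"]))[0];print(n,c["fx"],-R.T@np.array(c["tvec"]),R[2])
print(env.get_obs())
E
```

```text
scene 431.70255542913077 [0.23428128 0.54790012 0.61095229] [ 0.38044086 -0.70414949 -0.59953169]
top 427.3341702614876 [ 0.44035685 -0.01900618  0.93437999] [ 0.1424993  -0.03240261 -0.98926438]
{'time_s': 0.1, 'qpos': array([-71.7855719 ,  18.43690147,  -4.0161103 ,  83.16796983,
         1.29585569,  78.54107   ,  -3.26016379]), 'joint_velocities': array([ 0.0661697 , -0.10291984,  0.10991193, -0.1415464 , -0.01859829,
        0.0809945 , -0.05271269]), 'effort': array([-2.51160330e-06, -4.92571807e+01, -4.05522231e-01, -3.13398600e+01,
       -6.40432583e-02,  3.95042938e-02,  8.61515309e-05]), 'tool_pos': array([0.19435215, 0.61977308, 0.23854676]), 'tool_rot': array([-1.79899342e+02,  6.10134160e-03,  1.62595729e+02]), 'force': array([ 0.68028692, -0.63888889, -0.14144924]), 'wrist_torque': array([-0.01395051,  0.00741577,  0.04703619]), 'grasp_force': 0.0, 'grip_width': 0.08697445398287278}
```

View pics/scene0.png

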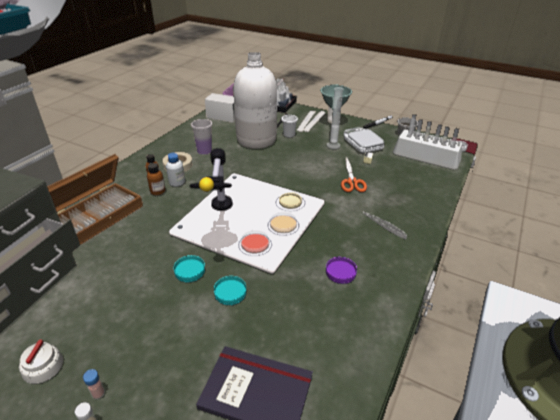

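View pics/top0.png

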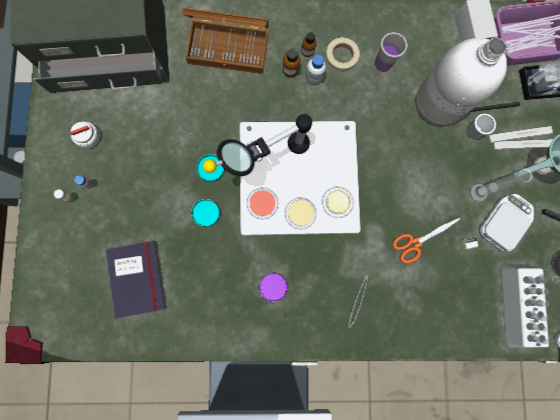

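The red culture dish is at top (262,204) / scene (255,243). The other candidates are tan at top (300,212), small yellow at (338,202), the turquoise look-alikes at (210,168) and (206,212), and purple at (273,287). Only the first is a red dish on the plate, so it fits. The knob is at top (209,166) / scene (206,184), and the lens leans up at top (238,157). Next I measure and confirm with a crop.

```bash
cat > h.py <<'E'
from cell import env,cams
import cv2,numpy as np
def cam(n):
    c=cams.camera_info(n);R=cv2.Rodrigues(np.array(c["rvec"]))[0];t=np.array(c["tvec"]).ravel()
    return np.array([[c["fx"],0,c["cx"]],[0,c["fy"],c["cy"]],[0,0,1]]),R,t
def plane(C,px,z):
    K,R,t=C;o=-R.T@t;d=R.T@np.linalg.inv(K)@np.array([*px,1.]);return o+d*(z-o[2])/d[2]
def tri(C1,p1,C2,p2):
    P=[C[0]@np.c_[C[1],C[2]] for C in(C1,C2)]
    X=cv2.triangulatePoints(P[0],P[1],np.array(p1,float),np.array(p2,float)).ravel();return X[:3]/X[3]
def proj(C,X): 
    K,R,t=C;u=K@(R@X+t);return u[:2]/u[2]
def blob(im,lo,hi,near,r=25):
    """centre (min enclosing circle / ellipse) of the colour blob nearest a pixel, HSV range"""
    m=cv2.inRange(cv2.cvtColor(im,cv2.COLOR_RGB2HSV),np.array(lo),np.array(hi))
    n,l,s,c=cv2.connectedComponentsWithStats(m)
    k=[i for i in range(1,n) if s[i,4]>15 and np.hypot(*(c[i]-near))<r]
    if not k: return None
    i=max(k,key=lambda i:s[i,4]);return c[i],s[i]
YEL=((20,180,120),(32,255,255)); RED=((0,110,120),(12,255,255))
E
python3 - <<'E'
from h import *
T,S=cam("top"),cam("scene");t=cams.read_camera("top");s=cams.read_camera("scene")
k1,k2=blob(t,*YEL,(209,166)),blob(s,*YEL,(206,184));print(k1,k2)
K=tri(T,k1[0],S,k2[0]);print("knob",K,proj(T,K),proj(S,K))
r1,r2=blob(t,*RED,(262,204)),blob(s,*RED,(255,243));print(r1,r2)
print("red",plane(T,r1[0],.022),plane(S,r2[0],.022))
# plate corners
m=cv2.inRange(cv2.cvtColor(t,cv2.COLOR_RGB2HSV),np.array((0,0,185)),np.array((180,40,255)))
m=cv2.morphologyEx(m,cv2.MORPH_CLOSE,np.ones((7,7)))
m[:, :225]=0;m[:110]=0;m[245:]=0;m[:,370:]=0
c=max(cv2.findContours(m,0,2)[0],key=cv2.contourArea);q=cv2.boxPoints(cv2.minAreaRect(cv2.convexHull(c)));
for p in q: print("corner",p,plane(T,p,.014))
print("post",plane(T,(298,145),.014),plane(T,(304,122),.14))
for n,i,b in(("a",t,(190,110,370,245)),): cv2.imwrite("pics/crop1.png",cv2.cvtColor(cv2.resize(i[b[1]:b[3],b[0]:b[2]],None,fx=4.4,fy=4.4,interpolation=2),cv2.COLOR_RGB2BGR))
E
```

```text
(array([209.32786885, 165.51639344]), array([203, 160,  13,  12, 122], dtype=int32)) (array([205.94736842, 183.10526316]), array([199, 177,  14,  13, 133], dtype=int32))
knob [0.62361273 0.07857113 0.20710939] [209.28478186 165.43279407] [206.04070328 183.12696313]
(array([262.02553191, 202.55106383]), array([250, 191,  25,  24, 470], dtype=int32)) (array([254.56146179, 241.49501661]), array([242, 235,  26,  14, 301], dtype=int32))
red [ 0.58922794 -0.01212944  0.022     ] [ 0.5888825  -0.01152854  0.022     ]
corner [238.44725 122.04559] [0.77252584 0.04214092 0.014     ]
corner [357.4093   119.921265] [ 0.78144736 -0.22590199  0.014     ]
corner [359.41534 232.26044] [ 0.52677689 -0.2242681   0.014     ]
corner [240.45331 234.38477] [0.52071535 0.03377222 0.014     ]
post [ 0.7211737  -0.09114111  0.014     ] [ 0.7290003  -0.09310544  0.14      ]
```

View pics/crop1.png

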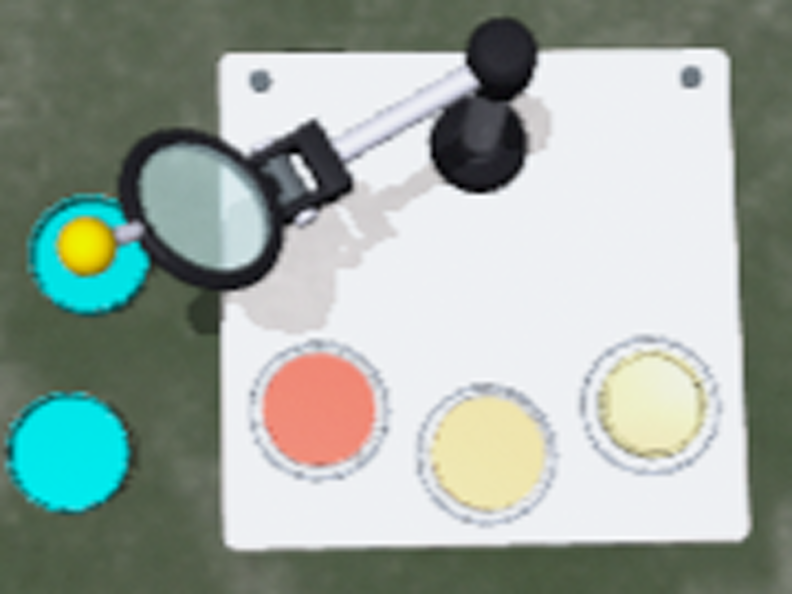

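Crop confirms it: the red dish is on the plate at crop (320,408), near the magnifier. The knob is at crop (86,246), and the post head at crop (503,57). The axis is about (0.725,-0.093), 158 mm from the dish as stated. The knob has azimuth about 59.5° and tilt about 36°, and the dish is at 31°. Next I raise and turn.

```bash
python3 -m pendant '[{"tz":-0.5,"spin":1},{"tz":-0.5,"spin":1},{"spin":1},{"spin":1},{"spin":1},{"spin":1},{"spin":1},{"spin":1},{"spin":1},{"spin":1}]'
python3 -m pendant '[{"tx":-0.8,"ty":0.08},{"tx":-0.8,"ty":0.08},{"tx":-0.8,"ty":0.08},{"tx":-0.8,"ty":0.08},{"tx":-0.8,"ty":0.08},{"tx":-0.8,"ty":0.08},{"tx":-0.8,"ty":0.08},{"tx":-0.8,"ty":0.08},{"tx":-0.8,"ty":0.08},{"tx":-0.8,"ty":0.08}]'
```

```text
invalid input at $[0]: expected keys tx, ty, tz, spin, claw
invalid input at $[0]: expected keys tx, ty, tz, spin, claw
```

```bash
python3 -m pendant '[{"tx":0,"ty":0,"tz":-0.5,"spin":1,"claw":0},{"tx":0,"ty":0,"tz":-0.5,"spin":1,"claw":0},{"tx":0,"ty":0,"tz":0,"spin":1,"claw":0},{"tx":0,"ty":0,"tz":0,"spin":1,"claw":0},{"tx":0,"ty":0,"tz":0,"spin":1,"claw":0},{"tx":0,"ty":0,"tz":0,"spin":1,"claw":0},{"tx":0,"ty":0,"tz":0,"spin":1,"claw":0},{"tx":0,"ty":0,"tz":0,"spin":1,"claw":0},{"tx":0,"ty":0,"tz":0,"spin":1,"claw":0},{"tx":0,"ty":0,"tz":0,"spin":1,"claw":0}]'
python3 -m pendant '[{"tx":-0.8,"ty":0.08,"tz":0,"spin":0,"claw":0},{"tx":-0.8,"ty":0.08,"tz":0,"spin":0,"claw":0},{"tx":-0.8,"ty":0.08,"tz":0,"spin":0,"claw":0},{"tx":-0.8,"ty":0.08,"tz":0,"spin":0,"claw":0},{"tx":-0.8,"ty":0.08,"tz":0,"spin":0,"claw":0},{"tx":-0.8,"ty":0.08,"tz":0,"spin":0,"claw":0},{"tx":-0.8,"ty":0.08,"tz":0,"spin":0,"claw":0},{"tx":-0.8,"ty":0.08,"tz":0,"spin":0,"claw":0},{"tx":-0.8,"ty":0.08,"tz":0,"spin":0,"claw":0},{"tx":-0.8,"ty":0.08,"tz":0,"spin":0,"claw":0}]'
```

```text
time_s: 1.45
tool_pos: [0.1944, 0.6201, 0.2892]
tool_rot: [-180.0, 0.0, 122.5]
force: [-0.0, -0.7, -0.4]
grip_width: 0.0871
grasp_force: 0.0
time_s: 2.7
tool_pos: [0.4442, 0.3036, 0.2895]
tool_rot: [180.0, -0.0, 122.6]
force: [1.3, 0.5, 0.1]
grip_width: 0.0872
grasp_force: 0.0
```

```bash
python3 -m pendant '[{"tx":-0.8,"ty":0.08,"tz":0,"spin":0,"claw":0.3},{"tx":-0.8,"ty":0.08,"tz":0,"spin":0,"claw":0.3},{"tx":-0.8,"ty":0.08,"tz":0,"spin":0,"claw":0.3},{"tx":-0.8,"ty":0.08,"tz":0,"spin":0,"claw":0.3},{"tx":-0.8,"ty":0.08,"tz":0,"spin":0,"claw":0.3},{"tx":-0.8,"ty":0.08,"tz":0,"spin":0,"claw":0.3},{"tx":-0.8,"ty":0.08,"tz":0,"spin":0,"claw":0.3},{"tx":-0.12,"ty":0.04,"tz":0,"spin":0,"claw":0.3},{"tx":0,"ty":0,"tz":0,"spin":0,"claw":0.3}]' 8
python3 - <<'E'
from h import *
W=cam("wrist");w=cams.read_camera("wrist");T=cam("top");t=cams.read_camera("top")
K=np.array([.6236,.0786,.207]);print(proj(W,K),blob(w,*YEL,proj(W,K),120));b=blob(w,*YEL,proj(W,K),120)
if b: print(plane(W,b[0],.207))
cv2.imwrite("pics/w1.png",cv2.cvtColor(w,cv2.COLOR_RGB2BGR))
E
```

```text
time_s: 3.82
tool_pos: [0.6228, 0.0803, 0.2892]
tool_rot: [-180.0, -0.0, 122.6]
force: [-0.4, -0.1, -0.2]
grip_width: 0.0612
grasp_force: 0.0
[286.50094939 222.34292533] (array([284.68153527, 222.27282158]), array([268, 205,  35,  35, 964], dtype=int32))
[0.62256121 0.07799336 0.207     ]
```

View pics/w1.png

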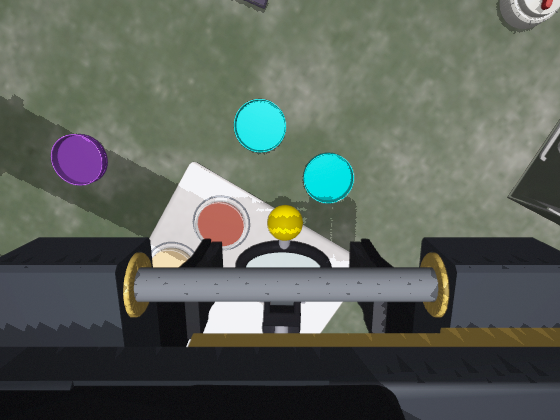

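The wrist view shows the knob at (285,222), midway between the fingers, with nothing in the way. Next I lower and grip lightly.

```bash
python3 -m pendant '[{"tx":-0.04,"ty":0,"tz":0.5,"spin":0,"claw":0.3},{"tx":0,"ty":0,"tz":0.5,"spin":0,"claw":0.3},{"tx":0,"ty":0,"tz":0.4,"spin":0,"claw":0.3},{"tx":0,"ty":0,"tz":0.28,"spin":0,"claw":0.3},{"tx":0,"ty":0,"tz":0,"spin":0,"claw":0.6},{"tx":0,"ty":0,"tz":0,"spin":0,"claw":0.85},{"tx":0,"ty":0,"tz":0,"spin":0,"claw":0.85},{"tx":0,"ty":0,"tz":0,"spin":0,"claw":0.85},{"tx":0,"ty":0,"tz":0,"spin":0,"claw":0.85},{"tx":0,"ty":0,"tz":0,"spin":0,"claw":0.85}]' 8
```

```text
time_s: 5.18
tool_pos: [0.6242, 0.0783, 0.2059]
tool_rot: [180.0, 0.0, 122.6]
force: [0.4, -0.5, 1.2]
grip_width: 0.0229
grasp_force: 8.0
```

```bash
python3 -m pendant '[{"tx":0,"ty":-0.245,"tz":0,"spin":-0.89,"claw":0.85},{"tx":0,"ty":-0.245,"tz":0,"spin":-0.89,"claw":0.85},{"tx":0,"ty":-0.245,"tz":0,"spin":-0.89,"claw":0.85},{"tx":0,"ty":-0.245,"tz":0,"spin":-0.89,"claw":0.85},{"tx":0,"ty":-0.245,"tz":0,"spin":-0.89,"claw":0.85},{"tx":0,"ty":-0.245,"tz":0,"spin":-0.89,"claw":0.85},{"tx":0,"ty":-0.245,"tz":0,"spin":-0.89,"claw":0.85},{"tx":0,"ty":-0.245,"tz":0,"spin":-0.89,"claw":0.85},{"tx":0,"ty":0,"tz":0,"spin":0,"claw":0.85}]' 8
python3 - <<'E'
from h import *
o=env.get_obs();p=o["tool_pos"];A=np.array([.725,-.093]);d=p[:2]-A
print(o["tool_rot"],"r",np.hypot(*d),"ang",np.degrees(np.arctan2(d[1],d[0])),"want",np.degrees(np.arctan2(.081,-.136)))
t=cams.read_camera("top");cv2.imwrite("pics/top2.png",cv2.cvtColor(cv2.resize(t[90:250,180:380],None,fx=3.7,fy=3.7,interpolation=2),cv2.COLOR_RGB2BGR))
E
```

```text
time_s: 6.3
tool_pos: [0.5549, 0.0091, 0.2057]
tool_rot: [180.0, -0.1, 151.0]
force: [-1.2, 0.0, 1.0]
grip_width: 0.0228
grasp_force: 8.0
[ 1.79995160e+02 -5.61897044e-02  1.50967203e+02] r 0.19841417677682452 ang 149.0389401056368 want 149.22246961446552
```

View pics/top2.png

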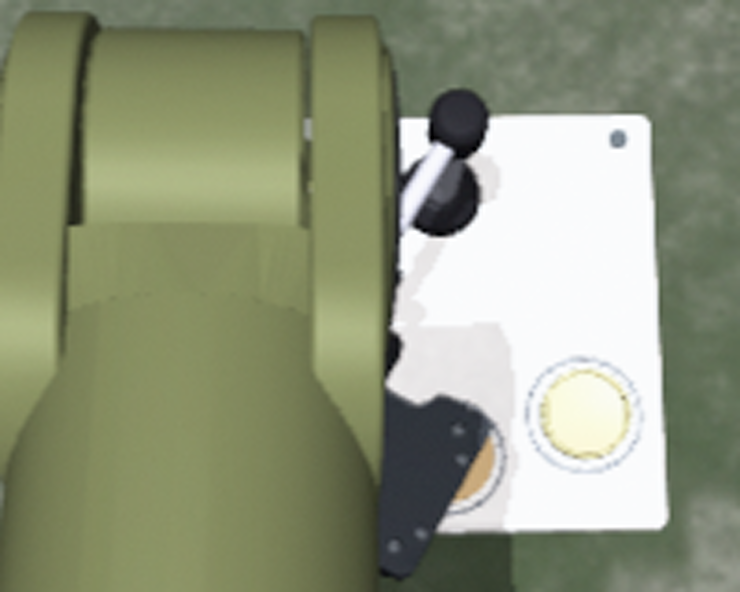

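The top crop shows the arm swung toward the dish, with the post head at crop (458,123) and the arm rod running down-left; the robot hides the lens. The measured angle is 149.0° against 149.2° wanted. Next I tip down along the arc.

```bash
python3 -m pendant '[{"tx":0.13,"ty":0,"tz":0.2,"spin":0,"claw":0.85},{"tx":0.11,"ty":0.01,"tz":0.21,"spin":0,"claw":0.85},{"tx":0.09,"ty":0,"tz":0.22,"spin":0,"claw":0.85},{"tx":0.06,"ty":0,"tz":0.23,"spin":0,"claw":0.85},{"tx":0.04,"ty":0,"tz":0.23,"spin":0,"claw":0.85},{"tx":0.01,"ty":0,"tz":0.23,"spin":0,"claw":0.85},{"tx":0,"ty":0,"tz":0,"spin":0,"claw":0.85},{"tx":0,"ty":0,"tz":0,"spin":0,"claw":0.85}]' 8
python3 - <<'E'
from h import *
o=env.get_obs();d=o["tool_pos"][:2]-np.array([.725,-.093]);print(np.hypot(*d),np.degrees(np.arctan2(d[1],d[0])))
E
```

```text
time_s: 7.35
tool_pos: [0.5364, 0.0202, 0.1394]
tool_rot: [-180.0, -0.0, 151.0]
force: [2.8, -2.5, -2.7]
grip_width: 0.0235
grasp_force: 8.0
0.21997791758320623 149.0393014684791
```

```bash
python3 -m pendant '[{"tx":0,"ty":0,"tz":0,"spin":0,"claw":0.7},{"tx":0,"ty":0,"tz":0,"spin":0,"claw":0.5},{"tx":0,"ty":0,"tz":0,"spin":0,"claw":0.3},{"tx":0,"ty":0,"tz":0,"spin":0,"claw":0.3},{"tx":0,"ty":0,"tz":-0.3,"spin":0,"claw":0.3},{"tx":0,"ty":0,"tz":-0.6,"spin":0,"claw":0.3},{"tx":0,"ty":0,"tz":-0.8,"spin":0,"claw":0.3},{"tx":0,"ty":0,"tz":-0.6,"spin":0,"claw":0.3}]' 8
python3 -m pendant '[{"tx":0.6,"ty":0.6,"tz":0,"spin":0,"claw":0.3},{"tx":0.6,"ty":0.6,"tz":0,"spin":0,"claw":0.3},{"tx":0.6,"ty":0.6,"tz":0,"spin":0,"claw":0.3},{"tx":0.6,"ty":0.6,"tz":0,"spin":0,"claw":0.3},{"tx":0.6,"ty":0.6,"tz":0,"spin":0,"claw":0.3},{"tx":0.6,"ty":0.6,"tz":0,"spin":0,"claw":0.3},{"tx":0.4,"ty":0.4,"tz":0,"spin":0,"claw":0.3},{"tx":0,"ty":0,"tz":0,"spin":0,"claw":0.3}]' 8
python3 - <<'E'
from h import *
T,S=cam("top"),cam("scene");t=cams.read_camera("top");s=cams.read_camera("scene")
X=np.array([.536,.020,.14]);k1,k2=blob(t,*YEL,proj(T,X)),blob(s,*YEL,proj(S,X));print(k1,k2)
if k1 and k2: K=tri(T,k1[0],S,k2[0]);print("knob",K,proj(T,K),proj(S,K),np.hypot(*(K[:2]-[.725,-.093])),np.degrees(np.arctan2(K[1]+.093,K[0]-.725)))
t4=cv2.resize(t[100:250,200:330],None,fx=4,fy=4,interpolation=2);u,v=proj(S,np.array([.589,-.012,.08])).astype(int);print(u,v)
s4=cv2.resize(s[140:290,160:290],None,fx=4,fy=4,interpolation=2)
cv2.imwrite("pics/c3.png",cv2.cvtColor(cv2.resize(np.hstack([t4,s4]),(800,462)),cv2.COLOR_RGB2BGR))
E
```

```text
time_s: 8.35
tool_pos: [0.537, 0.0206, 0.2576]
tool_rot: [179.9, 0.1, 151.1]
force: [1.3, -1.0, 0.0]
grip_width: 0.061
grasp_force: 0.0
time_s: 9.35
tool_pos: [0.4571, 0.2951, 0.2554]
tool_rot: [179.9, -0.0, 151.4]
force: [1.1, -0.2, 0.5]
grip_width: 0.061
grasp_force: 0.0
(array([243.6952381 , 219.96190476]), array([238, 215,  12,  11, 105], dtype=int32)) None
253 219
```

View pics/c3.png

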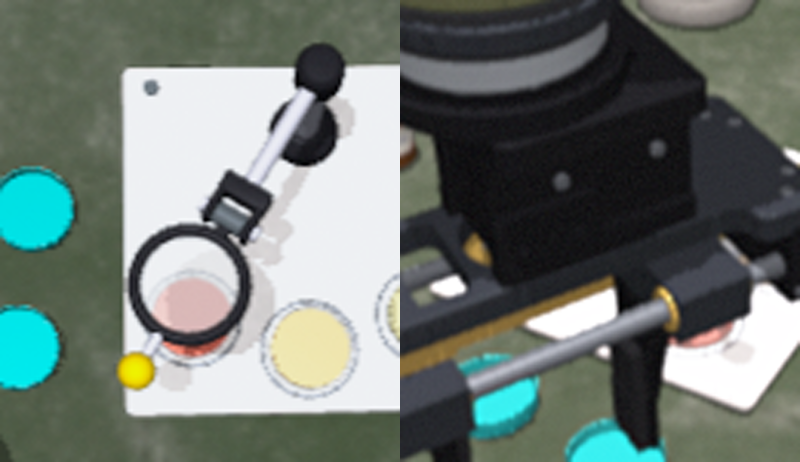

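The top half shows the lens ring at crop (190,285), level-looking and over the red dish at (193,315), offset by perspective, with the knob at (136,370). In the scene half the gripper blocks the view, so I back the arm off toward its start.

```bash
python3 -m pendant '[{"tx":0.7,"ty":0.3,"tz":0,"spin":0,"claw":0.3},{"tx":0.7,"ty":0.3,"tz":0,"spin":0,"claw":0.3},{"tx":0.7,"ty":0.3,"tz":0,"spin":0,"claw":0.3},{"tx":0.7,"ty":0.3,"tz":0,"spin":0,"claw":0.3},{"tx":0.7,"ty":0.3,"tz":0,"spin":0,"claw":0.3},{"tx":0.7,"ty":0.4,"tz":0,"spin":0,"claw":0.3},{"tx":0.7,"ty":0.4,"tz":0,"spin":0,"claw":0.3},{"tx":0,"ty":0,"tz":0,"spin":0,"claw":0.3}]' 8
python3 - <<'E'
from h import *
T,S=cam("top"),cam("scene");t=cams.read_camera("top");s=cams.read_camera("scene")
X=np.array([.536,.020,.14]);k1,k2=blob(t,*YEL,proj(T,X)),blob(s,*YEL,proj(S,X));print(k1,k2)
if k1 and k2: K=tri(T,k1[0],S,k2[0]);print("knob",K,proj(T,K),proj(S,K),np.hypot(*(K[:2]-[.725,-.093])),np.degrees(np.arctan2(K[1]+.093,K[0]-.725)))
# lens ring: dark pixels near expected centre, outer ellipse
L=np.array([.5895,-.0117,.14]);
for n,C,i in(("top",T,t),("scene",S,s)):
  m=(i.max(2)<75).astype(np.uint8)*255;p=proj(C,L);print(n,"expected lens px",p)
  cs,h=cv2.findContours(m,cv2.RETR_CCOMP,cv2.CHAIN_APPROX_NONE)
  for c,hh in zip(cs,h[0]):
    if len(c)>40 and hh[3]>=0 and cv2.pointPolygonTest(c,tuple(map(float,p)),False)>0:
      e=cv2.fitEllipse(c);print("inner ring",e,plane(C,e[0],.14))
b=blob(t,*RED,(262,204));print("red px",b)
b=blob(s,*RED,(255,243));print(b)
t4=cv2.resize(t[120:240,210:330],(400,400),interpolation=2);s4=cv2.resize(s[150:270,180:300],(400,400),interpolation=2)
cv2.imwrite("pics/c4.png",cv2.cvtColor(np.hstack([t4,s4]),cv2.COLOR_RGB2BGR))
E
```

```text
time_s: 10.45
tool_pos: [0.2978, 0.5132, 0.2546]
tool_rot: [180.0, -0.1, 151.3]
force: [-0.2, -0.2, 0.8]
grip_width: 0.0606
grasp_force: 0.0
(array([243.6952381 , 219.96190476]), array([238, 215,  12,  11, 105], dtype=int32)) None
top expected lens px [261.41237612 192.33775955]
inner ring ((261.0613098144531, 191.8914337158203), (33.13426208496094, 33.92654037475586), 82.86412048339844) [ 0.59035088 -0.01103034  0.14      ]
scene expected lens px [252.74880116 194.29192938]
inner ring ((265.7364807128906, 182.86537170410156), (56.158912658691406, 69.92241668701172), 31.891260147094727) [ 0.58736376 -0.05694163  0.14      ]
red px (array([262.6097561 , 212.46341463]), array([254, 209,  19,   6,  41], dtype=int32))
None
```

View pics/c4.png

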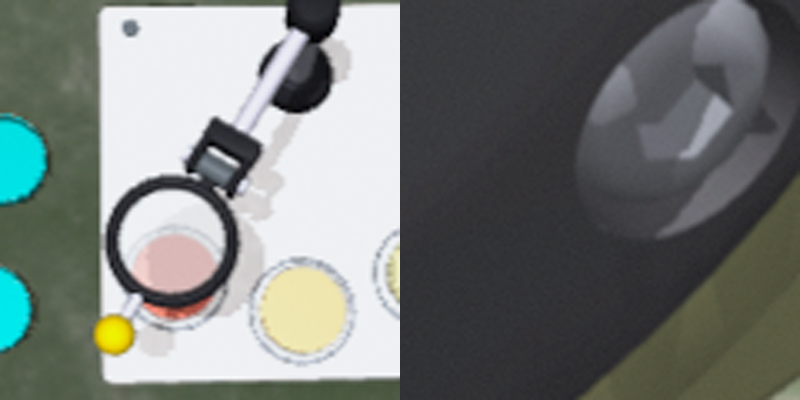

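In the top view the lens (ring centre 261,192) lies within 2 mm of being over the dish. The arm still fills the scene view, so I back off fully to check the tilt.

```bash
python3 -m pendant '[{"tx":0.7,"ty":0.2,"tz":0,"spin":0,"claw":0.3},{"tx":0.7,"ty":0.2,"tz":0,"spin":0,"claw":0.3},{"tx":0.7,"ty":0.2,"tz":0.1,"spin":0,"claw":0.3},{"tx":0.7,"ty":0.2,"tz":0.1,"spin":0,"claw":0.3},{"tx":0,"ty":0.1,"tz":0.1,"spin":0,"claw":0.3},{"tx":0,"ty":0,"tz":0,"spin":0,"claw":0.3}]' 8
python3 - <<'E'
from h import *
T,S=cam("top"),cam("scene");t=cams.read_camera("top");s=cams.read_camera("scene")
X=np.array([.536,.020,.14]);k1,k2=blob(t,*YEL,proj(T,X)),blob(s,*YEL,proj(S,X));print(k1,k2)
if k1 and k2: K=tri(T,k1[0],S,k2[0]);print("knob",K,proj(T,K),proj(S,K),np.hypot(*(K[:2]-[.725,-.093])),np.degrees(np.arctan2(K[1]+.093,K[0]-.725)))
t4=cv2.resize(t[120:240,210:330],(400,400),interpolation=2);s4=cv2.resize(s[150:270,180:300],(400,400),interpolation=2)
cv2.imwrite("pics/c5.png",cv2.cvtColor(np.hstack([t4,s4]),cv2.COLOR_RGB2BGR))
E
```

```text
time_s: 11.3
tool_pos: [0.2015, 0.6173, 0.2391]
tool_rot: [-180.0, 0.1, 150.9]
force: [1.3, -0.6, 1.4]
grip_width: 0.0608
grasp_force: 0.0
(array([243.6952381 , 219.96190476]), array([238, 215,  12,  11, 105], dtype=int32)) (array([268.76404494, 212.19101124]), array([264, 207,  11,  11,  89], dtype=int32))
knob [0.53662568 0.02086587 0.13951283] [243.73752449 220.05994748] [268.65560051 212.17365456] 0.22011433632943928 148.84846572530358
```

View pics/c5.png

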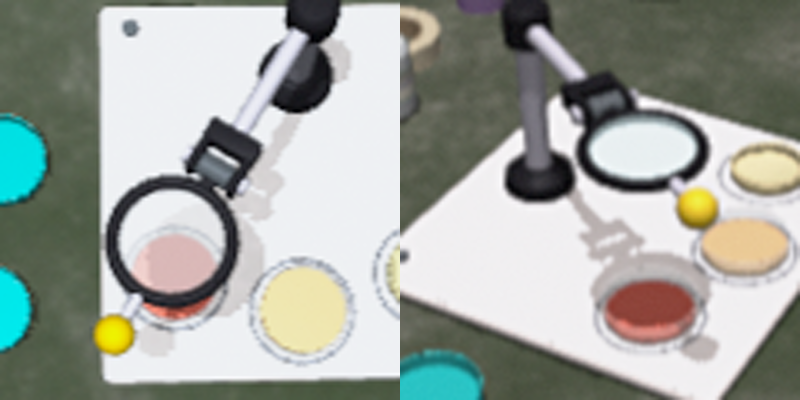

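The knob is at (0.537, 0.021, 0.1395), so the tilt is about 0° and the azimuth error about 0.4° (roughly 1 mm). Both halves of the picture show the lens level (scene crop 642,148) and the red dish in place at (650,310), with nothing touching it. Handing in.

```bash
python3 -c "
from cell import env
print(env.sign_off())"
```

```text
the job is handed in; nothing more can be done
None
```

The magnifier's lens is level and stands within about 2 mm of centre above the red dish. The knob is released, and the job was handed in at about 11 s. I saw no sign the dish had shifted, though its position was not measured again after the swing.

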